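# Temperature check in the chilled topping well

### The arm

A 6-joint arm with a two-finger parallel gripper is mounted at the origin on the work surface. World frame = base frame: x ahead of the robot, y to its left, z up, the work surface at z = 0. Lengths are in mm, angles in rad, forces in N, time in s.
With the tool pointing down it reaches from about 425 to 925 mm from the base axis. Payload 12.5 kg.
Tool frame: the origin (TCP) lies between the finger pads; the fingertips stand 25 mm ahead of it and the grasp point (between the pads) lies 6 mm ahead of it; z points along the fingers, y is the line along which they close (so a half turn about z gives the same grasp; the last joint's range is limited). The gripper opens to 85 mm and grips with 20 to 120 N. Pads are 22 mm wide; open, the fingers measure 114 mm over their backs; the gripper's body (76 mm by 85 mm) begins 54 mm behind the grasp point. The pads swing forward as they close: fully open they stand 13 mm farther back than shut.
Start: joints at [-1.317, 0.491, 1.559, -0, 1.092, -0.106], TCP at [220.077, -584.986, 256.327] pointing down, gripper open.
Joint ranges: [-3.1, 3.1], [-0.84, 2.19], [0.05, 2.79], [-1.13, 4.28], [0.06, 2.93], [-2.69, 2.69]. Speed limits (rad/s): [2.22, 2.22, 2.79, 3.14, 3.14, 3.14].

### API

Orientations are given as a unit quaternion [x, y, z, w].
In Python, from bench import arm gives the robot as it stands. The module is installed in compiled form; this text tells all that it offers.
- The arm moves only by the tool jog_arm, never from a script. Its arguments are lists of equal length, an entry for each row: "delta_pos": the shift along the tool's x, y, z in units of 0.5 m (1.0 is 0.5 m), a list of three; "rot": the turn, a rotation vector about the tool's x, y, z in units of 180 degrees (1.0 is 180 degrees), a list of three. In form: {"delta_pos": [[tx, ty, tz], ...], "rot": [[ax, ay, az], ...]}. A call has 1 to 20 rows; each row is the pose to reach, as a shift and turn from the pose commanded when the call began, along the tool's axes at that moment, turning the shorter way round; what a row does not reach only later rows make up. A row lasts 1/12 s, in which the tool goes at most 41.7 mm and 7.16 degrees, less where a joint would pass 70% of its speed; a pose out of reach is approached as far as the arm can. A call with a number of a shift or a turn outside -1 to 1 is refused whole. A call with a gripper value outside its range is refused whole. "claw" is the closure, from 0 (fully open) to 1 (shut), set as the call begins (left out, the last holds). The fingers move at their own pace and stop on an object; "grip_force" is the grip in N (left out, the last holds). Time passes only in rows, so rows that repeat a pose let the fingers close. It gives the time, the measured TCP pose, the force, the opening and the grip force at its end, in the units of the state.
- arm.get_obs(): the state, without advancing time (a new reading comes with each control period).
- arm.grab_frame(name): name is "scene" or "top" or "wrist"; returns (picture, depth): 400x640x3 uint8, red, green, blue; 400x640 float32, mm along the optical axis (not along the pixel's ray), 0 where there is no reading.
- arm.get_calibration(name): a dict with "fx", "fy", "cx", "cy" (pixels), "rvec" (rotation vector, rad) and "tvec" (3), from world to camera coordinates, as OpenCV has them; the wrist camera has in their place "mount" (4x4, takes a point from camera to tool coordinates, whose origin is the TCP and whose axes are the flange's). Camera axes: x right, y down, z forward; pixel columns grow to the right and rows downward; lengths in mm; the calibration is good to about 2 mm. The wrist camera is an equidistant fisheye: a pixel r from the principal point sees the ray r / f radians off the axis. A picture is of the moment at which its call begins: read the wrist's pose just before it. get_calibration takes no time and is no camera call.
- arm.close_job(): hands the job in; it is judged then, once.
The state is a dict: "clock": time; "qpos": joint angles; "joint_vel": joint speeds; "effort": joint torques, N m; "eef_pos": TCP position; "tcp_rot": TCP orientation; "force": force on the tool from outside, world axes, zero at the start; "wrist_torque": the same for the moment, N m; "width": opening from 0.0 (shut) to 1.0 (fully open); "grip_force": force on a finger pad.
Only numpy, scipy, OpenCV 4.12 (cv2) and the standard library are available. Lean on these libraries where they do the work, as an engineer would, in place of code of your own. Each camera call takes 0.05 s, during which the arm holds its last target. There are 200 camera calls.

### The job

Check the chicken before lunch service: slide the clear cover over the chicken fully open, leaving the other cover shut, then take the infrared thermometer by its handle with the trigger squeezed and aim it down at the middle of the chicken from within 20 cm, holding it steady for a good second. Then lay the thermometer gently back flat on its blue mat and let go, with the chicken left uncovered for service. Do not let hand or thermometer touch any food or pan, and leave the bottle, bowl and jar where they stand.

Things in the scene. Friction and masses are not known exactly. Their poses are not given: they have to be found in the camera images.
- well: Stainless chilled topping well, fixed: a box 225 (its x) by 376 (its y) by 150 mm tall, with rails along its two long sides up to 170 mm. Origin: centre of its underside, on the counter; y runs along its length. It holds two food pans, one in its +y half and one in its -y half, each half under its own clear sliding cover.
- cover_left (a joint): Slide of the clear cover over the well's +y half, in m: 0 shut, growing as the cover is pushed along the well's -y towards and under the other cover; end stop at 0.156, fully open. It stays where it is left; about 3 N moves it slowly.
- cover_right (a joint): Slide of the clear cover over the well's -y half, in m: 0 shut, growing as it is pushed along the well's +y over the other cover; end stop at 0.156, fully open. It stays where it is left; about 3 N moves it slowly.
- cover_left_grip (a point): Top middle of the white grip rib on the left cover; moves with it. The rib stands along the cover's outer (+y) edge: 130 mm long (well's x), 14 mm thick (well's y), top 190 mm above the counter, 32 mm above its cover. Shut, it is 173 mm from the well's centre; outside it is open space above the 150 mm high end wall. Push its outer face with shut fingers.
- cover_right_grip (a point): The same for the right cover: its rib stands along that cover's outer (-y) edge, top also 190 mm above the counter, 23 mm above its cover, which is the upper of the two.
- pan_chicken: Steel pan of browned orange-brown chicken pieces, fixed in the well in its +y or -y half (85 mm either side of the well's centre). Mouth 152 (x) by 140 mm (y), rim 147 mm above the counter, food surface 18 mm below the rim. Origin: centre of its underside.
- chicken_middle (a point): Middle of the surface of the chicken, 128 mm above the counter: the aiming target. The reading counts when the beam passes within about 25 mm of this point, the lens is 50 to 200 mm from it, and the beam comes down no more than 60 degrees from straight down.
- pan_beans: The same pan filled with black beans, in the other half of the well. Origin: centre of its underside.
- thermometer: Yellow and black pistol-grip infrared thermometer, 0.19 kg, lying on its side. Origin: on the underside as it lies, below the beam axis; x is the way the lens looks, z is up as it lies. Head: box from x -65 to +35 mm, 44 mm wide in y, 38 mm thick in z; round nose, 36 mm across, to x = +71 mm. The handle leaves the head on its -y side. It reads continuously while the trigger is held in.
- thermometer_lens (a point): Centre of the lens face, at (71, 0, 19) mm in the thermometer's frame, same axes; the beam is the straight line from here along +x.
- thermometer_grip (a point): Where to take the handle, at (-39, -50, 19) mm in the thermometer's frame, same axes; 23 mm above the counter. Fingers close front to back, along (0.978, -0.208) in its x, y: 42 mm over handle and trigger, 36 mm squeezed. The handle runs along (-0.208, -0.978), raked back, from (-35, -20) mm: 98 mm long, 34 mm front to back, 32 mm thick, end cap 40 by 38 mm.
- trigger (a joint): Travel of the red trigger on the front face of the handle, in m: 0 released, 0.006 fully in; it counts as squeezed beyond 0.004. The trigger is 32 mm long and its spring needs 1.5 to 4.5 N; any firm grip (30 N or so) front to back at the grip point squeezes it, and it springs back when let go.
- mat: Blue silicone mat where the thermometer is kept, 220 (its x) by 260 (its y) by 4 mm thick, fixed flat on the counter. Origin: centre of its underside.
- oil_bottle: Bystander: amber oil bottle, 56 mm across, 170 mm tall, standing loose. Origin: centre of its underside.
- lime_bowl: Bystander: small white bowl of limes, 104 mm across, 42 mm tall, loose. Origin: centre of its underside.
- spice_jar: Bystander: glass spice jar with steel lid, 60 mm across, 75 mm tall, loose. Origin: centre of its underside.
There are look-alikes about, which are no part of the job. What is shaped like the thermometer but orange or purple is not meant.

How it is judged:
By the outcome, as a careful person would: the job done as asked, in the order asked, and still so for the second after the job is handed in, with the robot touching nothing.
It also fails if it takes over 64 s, if anything falls off the work surface, if the arm or the gripper's body presses on something with over 40 N, if the wrist force passes 120 N, or if a joint passes its speed limit or range.

## Working session

There is one attempt and no reset: what is moved stays moved. The work goes in short steps, Python scripts to look and compute and a tool call to move; the robot and the scene stay as the last step left them, time stands still between calls to the robot, and variables do not carry over. Pictures are saved under pics/ and viewed, at most 10 in all, crops included, and the job is handed in when it is done.

Besides the shell and the picture viewer there is one more tool, called after ">>>" by a JSON object that holds its "name" and its "arguments", one argument or row to a line. jog_arm: Moves the arm, as the interface text tells. Shifts and turns lie within -1 to 1; 1 stands for 0.5 m of shift or 180 degrees of turn. Its arguments: {"type":"object","properties":{"delta_pos":{"type":"array","items":{"type":"array","items":{"type":"number","minimum":-1,"maximum":1}}},"rot":{"type":"array","items":{"type":"array","items":{"type":"number","minimum":-1,"maximum":1}}},"claw":{"type":"number"},"grip_force":{"type":"number"}},"required":["delta_pos","rot"]}

```bash
mkdir -p pics; cat > h.py <<'E'
import numpy as np, cv2
from scipy.spatial.transform import Rotation as R
from bench import arm
def cam(n):
    c=arm.get_calibration(n); return c, R.from_rotvec(np.ravel(c["rvec"])).as_matrix(), np.ravel(c["tvec"])
def cloud(n,depth):
    c,M,t=cam(n); v,u=np.indices(depth.shape)
    P=np.stack([(u-c["cx"])/c["fx"]*depth,(v-c["cy"])/c["fy"]*depth,depth],-1)
    return (P-t)@M
def ray(n,u,v,z):
    c,M,t=cam(n); d=M.T@np.array([(u-c["cx"])/c["fx"],(v-c["cy"])/c["fy"],1]); o=-M.T@t
    return o+d*(z-o[2])/d[2]
def togo(p,Rw=None):
    o=arm.get_obs(); q=R.from_quat(o["tcp_rot"])
    s=q.inv().apply(np.array(p)-o["eef_pos"])/500
    r=None if Rw is None else (q.inv()*Rw).as_rotvec()/np.pi
    return s.round(4), None if r is None else r.round(4)
E
python3 - <<'E'
from h import *
for n in("scene","top"):
    im,d=arm.grab_frame(n); cv2.imwrite(f"pics/{n}0.png",im[...,::-1]); np.savez(f"{n}0.npz",im=im,d=d)
    c,M,t=cam(n); print(n,c["fx"],-M.T@t, (d==0).mean())
o=arm.get_obs(); print(o)
E
```

```text
scene 424.4848893876721 [ -52.98516076  549.76545571 1289.93577747] 0.0039921875
top 508.2877459705261 [ 246.53741139  186.35661197 1894.73970052] 0.00403125
{'clock': 0.1, 'qpos': array([-1.31659068e+00,  4.91493036e-01,  1.55942451e+00, -3.03404742e-05,
        1.09170123e+00, -1.05599571e-01]), 'joint_vel': array([ 1.05524671e-05, -8.26314459e-04, -1.21718799e-03, -9.05715986e-04,
       -1.62457088e-03,  3.02348951e-04]), 'effort': array([ 2.81634173e-03, -6.19444728e+01, -2.62024856e+01, -6.43906628e-05,
        2.91425393e-03, -5.61560995e-06]), 'eef_pos': array([ 220.02477361, -584.786331  ,  255.7776445 ]), 'tcp_rot': array([ 9.83859742e-01,  1.78940619e-01, -5.15085931e-05, -5.10648124e-04]), 'force': array([ 0.30728276, -0.48914111,  0.7121505 ]), 'wrist_torque': array([-0.02971777,  0.04712779,  0.00845738]), 'grip_force': 0.0, 'width': 1.0008737342315805}
```

View pics/top0.png

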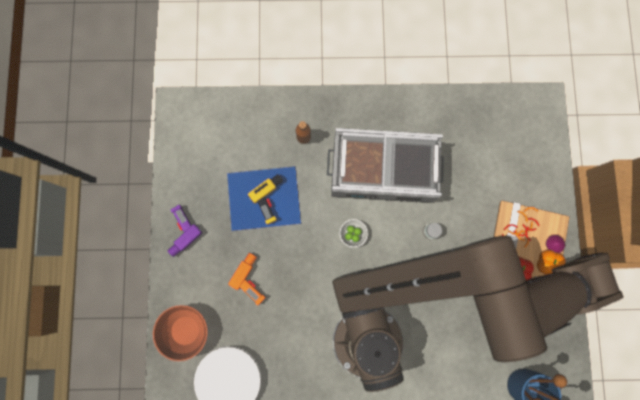

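View pics/scene0.png

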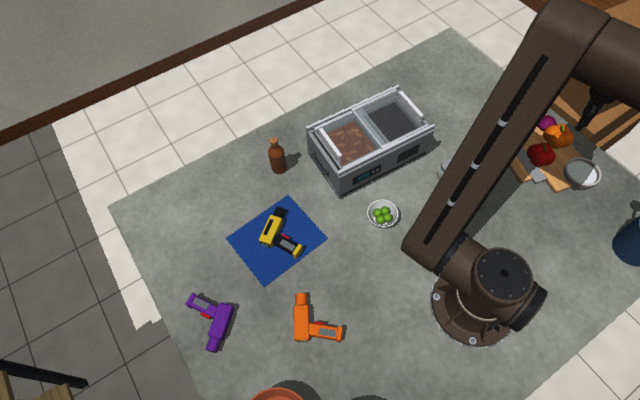

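The top view shows the chicken in the world +y half of the well, with the rib near (343,158). The beans are in the other half. The yellow thermometer is on the blue mat: head at (262,191), black nose at (281,181), handle end at (270,217). Bottle (303,132), bowl (353,233), jar (433,231).

```bash
python3 - <<'E'
from h import *
for n in("top","scene"):
    f=np.load(f"{n}0.npz"); im,d=f["im"],f["d"]; P=cloud(n,d); hsv=cv2.cvtColor(im,cv2.COLOR_RGB2HSV).astype(int); H,S,V=np.moveaxis(hsv,-1,0)
    X,Y,Z=np.moveaxis(P,-1,0)
    box=lambda m:(lambda p:[np.round(p.mean(0),1),np.round(cv2.minAreaRect(p[:,:2].astype(np.float32))[0],1),np.round(cv2.minAreaRect(p[:,:2].astype(np.float32))[1],1),round(cv2.minAreaRect(p[:,:2].astype(np.float32))[2],2),len(p)])(P[m])
    print(n)
    reg=(X>450)&(X<900)&(Y>-320)&(Y<250)
    print("counter z",np.median(Z[(X>300)&(X<400)&(Y>200)&(Y<400)]))
    w=reg&(Z>140)&(Z<200)&(Y<150)
    print("well>140",box(w))
    r=reg&(Z>181)&(Z<200)&(V>140)&(S<50)&(Y<150)
    k,l,st,ce=cv2.connectedComponentsWithStats(r.astype(np.uint8))
    for i in range(1,k):
        if st[i,4]>15: print("rib",box(l==i))
    print("mat",box((H>105)&(H<125)&(S>150)&(Y>200)&(X>350)&(Z<12)))
    y=(H>20)&(H<33)&(S>150)&(V>100)&(X>400)&(Y>150)&(Y<700)
    k,l,st,ce=cv2.connectedComponentsWithStats(y.astype(np.uint8))
    for i in range(1,k):
        if st[i,4]>15: print("yellow",box(l==i),st[i])
    m=(Z>14)&(Z<60)&(X>430)&(X<680)&(Y>310)&(Y<580)
    print("thermo all",box(m)); 
    # chicken
    c=(H<15)&(S>70)&reg&(Y<150)&(Y>-200); print("chicken",box(c))
    b=reg&(Z>60)&(Y>150); 
    if b.sum()>5: print("bottle",box(b))
    rd=((H<6)|(H>174))&(S>150)&(V>90)&(X>400)&(X<700)&(Y>300)&(Y<600)
    if rd.sum()>4: print("red",box(rd))
    bl=(V<60)&m
    k,l,st,ce=cv2.connectedComponentsWithStats(bl.astype(np.uint8))
    for i in range(1,k):
        if st[i,4]>10: print("black",box(l==i),st[i])
    a,b0,c0,d0=(225,165,300,235) if n=="top" else (225,190,330,290)
    cr=cv2.resize(im[b0:d0,a:c0],None,fx=5.5,fy=5.5,interpolation=cv2.INTER_CUBIC); cv2.imwrite(f"pics/th_{n}.png",cr[...,::-1])
im=np.hstack([cv2.resize(cv2.imread(f"pics/th_{n}.png"),(400,400)) for n in("top","scene")]); cv2.imwrite("pics/th.png",im)
E
```

```text
top
counter z -0.23418351098139942
well>140 [array([624.1, -72. , 163.8]), array([626.4, -71.2]), array([376.5, 225.4]), 85.61, 6652]
rib [array([639.4,  84.2, 189.9]), array([638.3,  84.2]), array([ 14.1, 130. ]), 85.71, 147]
rib [array([ 614.1, -232.5,  189.2]), array([ 615.1, -232.3]), array([ 15.8, 127.6]), 85.47, 161]
mat [array([492.7, 363.2,   2.4]), array([499.8, 378.2]), array([137. , 238.2]), 2.25, 71]
yellow [array([548.7, 377.5,  41. ]), array([551.6, 378.6]), array([40.2, 97. ]), 34.98, 221] [249 180  26  22 221]
yellow [array([442.9, 346. ,  40.7]), array([442.8, 347.2]), array([12.6, 32.7]), 24.34, 34] [266 217  10   6  34]
thermo all [array([529.8, 369.2,  37.5]), array([543.1, 424. ]), array([234.9, 200. ]), 77.66, 750]
chicken [array([628.2,  11.9, 157.9]), array([629.2,  13.6]), array([125.8, 140.2]), 85.63, 1334]
bottle [array([755.2, 223.3, 120.7]), array([759.4, 223.1]), array([48.4, 54.8]), 13.16, 226]
red [array([509.4, 355. ,  32.9]), array([508.6, 354.5]), array([25.9,  6.8]), 25.16, 15]
scene
counter z -0.12144804397777381
well>140 [array([619.8, -59.3, 163
[... 609 characters left out ...]
, 372.3,  37.5]), array([523.5, 403.2]), array([164.7, 205.3]), 82.11, 926]
chicken [array([617.4,  17.7, 158. ]), array([620.9,  25.1]), array([126.7, 136.3]), 85.58, 1043]
bottle [array([752.5, 229.6, 118.2]), array([757. , 229.1]), array([51.8, 42.3]), 67.89, 314]
red [array([508.2, 357.1,  33. ]), array([508.9, 357.9]), array([27.5,  9.9]), 32.55, 19]
black [array([591.5, 327.1,  36.5]), array([592. , 327.6]), array([33. , 36.4]), 40.07, 87] [273 207  12  12  87]
black [array([562.7, 385.3,  42.7]), array([562.9, 385.8]), array([ 9.9, 55.2]), 33.81, 42] [264 220   9  15  42]
black [array([493. , 376.2,  35. ]), array([491.6, 368.9]), array([85.6, 42.1]), 25.47, 179] [272 232  26  23 179]
```

View pics/th.png

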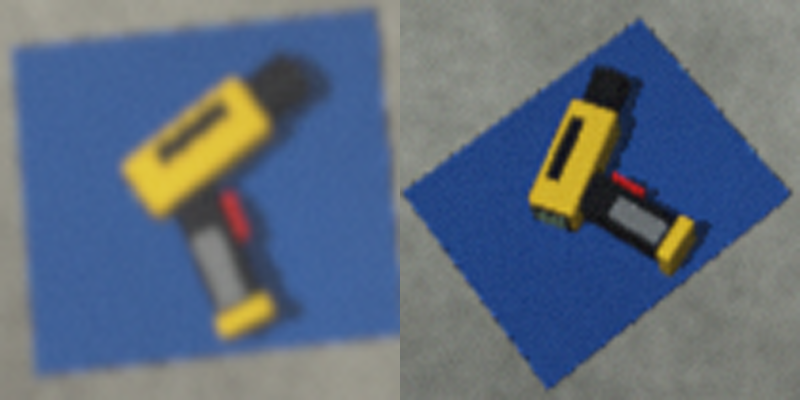

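The thermometer heading is about -54°. The chicken's cover surface is at 158 mm, 32 below its rib top, so it is the left (lower) cover. The ribs are 318 mm apart instead of the expected 346, so I'll check the well more closely.

```bash
python3 - <<'E'
from h import *
for n in("top","scene"):
    f=np.load(f"{n}0.npz"); P=cloud(n,f["d"]); X,Y,Z=np.moveaxis(P,-1,0)
    a=np.deg2rad(4.3); ex=np.array([np.cos(a),-np.sin(a)]); ey=np.array([np.sin(a),np.cos(a)])
    c=np.array([626.4,-71.2]) if n=="top" else np.array([627.3,-68.4])
    u=(P[...,:2]-c)@ex; v=(P[...,:2]-c)@ey
    print(n)
    for lo,hi,z0,z1 in((-15,15,60,200),(98,112,120,200),(-112,-98,120,200)):
        m=(u>lo)&(u<hi)&(abs(v)<215)&(Z>z0)&(Z<z1); s=np.round(v[m]/6).astype(int)
        print(lo,[(int(k*6),int(np.median(Z[m][s==k]))) for k in np.unique(s)][:: 1 if lo==-15 else 8], v[m].min().round(1),v[m].max().round(1))
im=cv2.imread("pics/top0.png")[115:210,320:455]; cv2.imwrite("pics/well.png",cv2.resize(im,None,fx=5.5,fy=5.5,interpolation=cv2.INTER_CUBIC))
E
```

```text
top
-15 [(-210, 101), (-204, 102), (-198, 111), (-186, 149), (-180, 150), (-168, 190), (-162, 187), (-156, 178), (-150, 166), (-144, 164), (-138, 167), (-132, 167), (-126, 166), (-120, 167), (-114, 166), (-108, 165), (-102, 165), (-96, 166), (-90, 168), (-84, 168), (-78, 165), (-72, 167), (-66, 166), (-60, 166), (-54, 170), (-48, 167), (-42, 168), (-36, 164), (-30, 167), (-24, 167), (-18, 166), (-12, 165), (-6, 169), (0, 167), (6, 163), (12, 170), (18, 163), (24, 157), (30, 157), (36, 156), (42, 156), (48, 155), (54, 155), (60, 161), (66, 158), (72, 158), (78, 157), (84, 157), (90, 157), (96, 156), (102, 156), (108, 156), (114, 160), (120, 157), (126, 157), (132, 158), (138, 157), (144, 156), (150, 188), (156, 188), (162, 184), (168, 148), (174, 149), (180, 148), (186, 146), (204, 102), (210, 99)] -210.5 210.1
98 [(-186, 167), (-138, 168), (-90, 166), (-42, 168), (6, 169), (54, 166), (102, 169), (150, 169)] -187.1 188.1
-112 [(-186, 156), (-138, 168), (-90, 155), (-42, 163), (6, 149), (54, 164), (102, 151), (150, 149)] -186.6 188.1
scene
-15 [(-174, 184), (-168, 189), (-162, 189), (-
[... 234 characters left out ...]
, (-42, 166), (-36, 167), (-30, 167), (-24, 167), (-18, 166), (-12, 167), (-6, 167), (0, 166), (6, 166), (12, 167), (18, 159), (24, 158), (30, 158), (36, 159), (42, 157), (48, 158), (54, 157), (60, 157), (66, 158), (72, 158), (78, 157), (84, 158), (90, 159), (96, 157), (102, 157), (108, 158), (114, 159), (120, 159), (126, 159), (132, 158), (138, 157), (150, 188), (156, 118), (162, 166), (168, 147), (174, 148), (180, 149), (186, 111), (204, 104), (210, 104)] -172.2 209.8
98 [(-186, 167), (-138, 170), (-90, 168), (-42, 169), (6, 168), (54, 167), (102, 167), (150, 166)] -187.1 187.9
-112 [(-186, 151), (-138, 154), (-90, 156), (-42, 152), (6, 153), (54, 154), (102, 152), (150, 145)] -188.5 189.0
```

View pics/well.png

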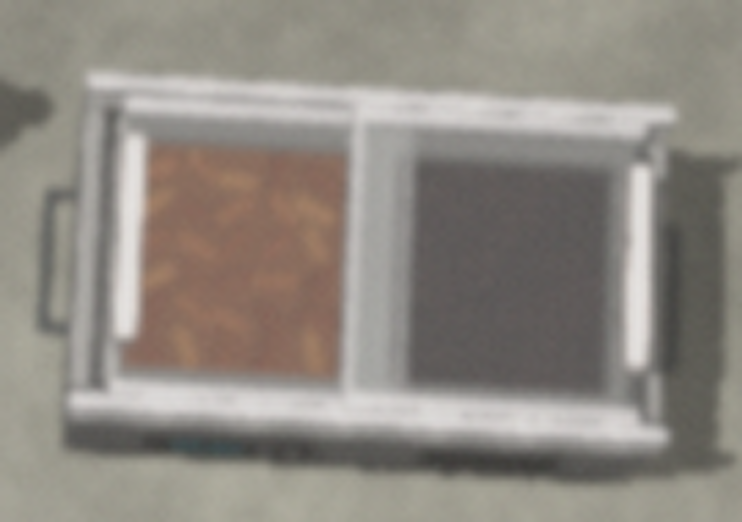

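The covers start slightly ajar: rib centres at +156 and -162 mm from the well centre. Left cover (158) is over the chicken, upper cover (167) over the beans. The well centre is near (627,-70), yaw -4.3°.

```bash
cat >> h.py <<'E'
C=np.array([626.8,-69.8]); A=np.deg2rad(4.3); EX=np.array([np.cos(A),-np.sin(A)]); EY=np.array([np.sin(A),np.cos(A)])
def W(u,v,z): return np.r_[C+u*EX+v*EY,z]
def down(deg): # tool z down, tool y at world angle deg
    y=np.array([np.cos(np.deg2rad(deg)),np.sin(np.deg2rad(deg)),0]); z=np.array([0,0,-1.]); return R.from_matrix(np.c_[np.cross(y,z),y,z])
E
python3 -c "
from h import *
print(W(0,200,300),togo(W(0,200,300),down(-94.3)))"
```

```text
[641.79574537 129.63702671 300.        ] (array([ 1.2926, -1.0404, -0.0873]), array([-0.0003,  0.    ,  0.1384]))
```

>>> {"name": "jog_arm", "arguments": {
  "delta_pos": [
    [0.02,-0.015,-0.05],
    [0.06,-0.05,-0.09],
    [0.12,-0.1,-0.09],
    [0.18,-0.15,-0.09],
    [0.245,-0.2,-0.09],
    [0.31,-0.25,-0.09],
    [0.37,-0.3,-0.09],
    [0.435,-0.35,-0.09],
    [0.5,-0.4,-0.09],
    [0.56,-0.45,-0.09],
    [0.62,-0.5,-0.09],
    [0.68,-0.55,-0.09],
    [0.74,-0.6,-0.09],
    [0.8,-0.65,-0.09],
    [0.86,-0.7,-0.09],
    [0.92,-0.74,-0.09],
    [0.96,-0.77,-0.09],
    [0.96,-0.77,-0.09]
  ],
  "rot": [
    [0,0,0],
    [0,0,0.02],
    [0,0,0.05],
    [0,0,0.08],
    [0,0,0.1],
    [0,0,0.12],
    [0,0,0.138],
    [0,0,0.138],
    [0,0,0.138],
    [0,0,0.138],
    [0,0,0.138],
    [0,0,0.138],
    [0,0,0.138],
    [0,0,0.138],
    [0,0,0.138],
    [0,0,0.138],
    [0,0,0.138],
    [0,0,0.138]
  ],
  "claw": 1,
  "grip_force": 40
}}

```text
clock: 1.6
eef_pos: [535.4, -52.2, 300.8]
tcp_rot: [0.999, -0.035, -0.0, -0.0]
force: [-0.3, 0.9, 0.3]
width: -0.0
grip_force: 0.0
```

```bash
python3 -c "
from h import *
o=arm.get_obs();print(o['qpos'].round(2),o['width'],o['eef_pos'],o['force'])
print(togo(W(0,200,300),down(-94.3)), togo(W(0,200,197),down(-94.3)))"
```

```text
[-0.22  0.32  1.71  0.    1.11  1.42] -0.00037953354553243367 [535.43538189 -52.23231007 300.83374101] [-0.31626407  0.89374162  0.27012489]
(array([ 0.1866, -0.3778,  0.0019]), array([-0.0002,  0.    ,  0.0015])) (array([ 0.1867, -0.3777,  0.2079]), array([-0.0002,  0.    ,  0.0015]))
```

>>> {"name": "jog_arm", "arguments": {
  "delta_pos": [
    [0.02,-0.05,0],
    [0.06,-0.12,0],
    [0.1,-0.2,0],
    [0.14,-0.28,0],
    [0.17,-0.34,0],
    [0.187,-0.378,0],
    [0.187,-0.378,0.03],
    [0.187,-0.378,0.08],
    [0.187,-0.378,0.13],
    [0.187,-0.378,0.18],
    [0.187,-0.378,0.208],
    [0.187,-0.378,0.208]
  ],
  "rot": [
    [0,0,0],
    [0,0,0],
    [0,0,0],
    [0,0,0],
    [0,0,0],
    [0,0,0],
    [0,0,0],
    [0,0,0],
    [0,0,0],
    [0,0,0],
    [0,0,0],
    [0,0,0]
  ]
}}

```text
clock: 2.6
eef_pos: [639.6, 125.3, 193.7]
tcp_rot: [0.999, -0.037, -0.003, 0.0]
force: [-0.6, 0.5, -0.1]
width: -0.003
grip_force: 0.0
```

```bash
python3 -c "
from h import *
o=arm.get_obs();print(o['eef_pos'],o['force'])
for v in (180,28,22): print(v,togo(W(0,v,197),down(-94.3)))"
```

```text
[639.61302035 125.25104344 193.69606999] [-0.64958062  0.49625031 -0.07746087]
180 (array([ 0.0036,  0.0309, -0.0066]), array([0.0004, 0.0019, 0.0003]))
28 (array([ 0.0033,  0.3349, -0.0062]), array([0.0004, 0.0019, 0.0003]))
22 (array([ 0.0033,  0.3469, -0.0062]), array([0.0004, 0.0019, 0.0003]))
```

>>> {"name": "jog_arm", "arguments": {
  "delta_pos": [
    [0,0.015,-0.004],
    [0,0.03,-0.004],
    [0,0.045,-0.004],
    [0,0.06,-0.004],
    [0,0.075,-0.004],
    [0,0.09,-0.004],
    [0,0.105,-0.004],
    [0,0.12,-0.004],
    [0,0.135,-0.004],
    [0,0.15,-0.004],
    [0,0.165,-0.004],
    [0,0.18,-0.004],
    [0,0.195,-0.004],
    [0,0.21,-0.004],
    [0,0.225,-0.004],
    [0,0.24,-0.004],
    [0,0.255,-0.004],
    [0,0.265,-0.004],
    [0,0.275,-0.004],
    [0,0.28,-0.004]
  ],
  "rot": [
    [0,0,0],
    [0,0,0],
    [0,0,0],
    [0,0,0],
    [0,0,0],
    [0,0,0],
    [0,0,0],
    [0,0,0],
    [0,0,0],
    [0,0,0],
    [0,0,0],
    [0,0,0],
    [0,0,0],
    [0,0,0],
    [0,0,0],
    [0,0,0],
    [0,0,0],
    [0,0,0],
    [0,0,0],
    [0,0,0]
  ]
}}

```text
clock: 4.27
eef_pos: [630.5, -14.4, 199.2]
tcp_rot: [0.999, -0.037, -0.0, 0.0]
force: [0.3, 1.9, 1.5]
width: 0.005
grip_force: 1.3
```

```bash
python3 -c "
from h import *
o=arm.get_obs();print(o['eef_pos'],o['force'],(o['eef_pos'][:2]-C)@EY)
print(togo(W(0,39,197),down(-94.3)))"
```

```text
[630.50046086 -14.36953368 199.20000035] [0.30123925 1.85461573 1.48428788] 55.55189280743233
(array([0.0009, 0.0331, 0.0044]), array([0.0001, 0.0001, 0.0003]))
```

Still pushing freely. I'll continue in small steps to the end stop.

>>> {"name": "jog_arm", "arguments": {
  "delta_pos": [
    [0,0.006,0],
    [0,0.012,0],
    [0,0.018,0],
    [0,0.022,0],
    [0,0.026,0],
    [0,0.03,0],
    [0,0.034,0],
    [0,0.036,0]
  ],
  "rot": [
    [0,0,0],
    [0,0,0],
    [0,0,0],
    [0,0,0],
    [0,0,0],
    [0,0,0],
    [0,0,0],
    [0,0,0]
  ]
}}

```text
clock: 4.93
eef_pos: [629.2, -31.8, 199.2]
tcp_rot: [0.999, -0.037, -0.0, 0.0]
force: [-1.6, 3.6, 1.6]
width: -0.002
grip_force: 1.3
```

>>> {"name": "jog_arm", "arguments": {
  "delta_pos": [
    [0,0.004,0],
    [0,0.008,0],
    [0,0.012,0],
    [0,0.012,0]
  ],
  "rot": [
    [0,0,0],
    [0,0,0],
    [0,0,0],
    [0,0,0]
  ]
}}

```text
clock: 5.27
eef_pos: [629.0, -34.1, 199.3]
tcp_rot: [0.999, -0.037, 0.0, -0.003]
force: [1.6, 27.2, 2.4]
width: -0.0
grip_force: 13.4
```

>>> {"name": "jog_arm", "arguments": {
  "delta_pos": [
    [0,-0.01,0],
    [0,-0.03,0],
    [0,-0.05,-0.02],
    [0,-0.08,-0.08],
    [0,-0.12,-0.14],
    [0,-0.18,-0.18],
    [0,-0.24,-0.2],
    [0,-0.3,-0.2],
    [0,-0.36,-0.2],
    [0,-0.42,-0.2],
    [0,-0.48,-0.2],
    [0,-0.48,-0.2]
  ],
  "rot": [
    [0,0,0],
    [0,0,0],
    [0,0,0],
    [0,0,0],
    [0,0,0],
    [0,0,0],
    [0,0,0],
    [0,0,0],
    [0,0,0],
    [0,0,0],
    [0,0,0],
    [0,0,0]
  ]
}}

```text
clock: 6.27
eef_pos: [646.2, 206.7, 299.9]
tcp_rot: [0.999, -0.035, 0.001, -0.0]
force: [0.6, -0.6, 0.9]
width: -0.0
grip_force: 0.0
```

```bash
python3 - <<'E'
from h import *
o=arm.get_obs();print(o['eef_pos'],o['force'])
for n in("top","scene"):
    im,d=arm.grab_frame(n); cv2.imwrite(f"pics/{n}1.png",im[...,::-1]); P=cloud(n,d); X,Y,Z=np.moveaxis(P,-1,0); hsv=cv2.cvtColor(im,cv2.COLOR_RGB2HSV)
    v=(P[...,:2]-C)@EY; u=(P[...,:2]-C)@EX
    r=(Z>181)&(Z<198)&(abs(u)<75)&(abs(v)<185)&(hsv[...,2]>140)&(hsv[...,1]<50)
    k,l,st,ce=cv2.connectedComponentsWithStats(r.astype(np.uint8))
    for i in range(1,k):
        if st[i,4]>15: print(n,st[i,4],u[l==i].mean(),v[l==i].mean(),v[l==i].min(),v[l==i].max())
    m=(abs(u)<15)&(abs(v)<190)&(Z<250)&(Z>60); s=np.round(v[m]/10).astype(int); print([(int(k*10),int(np.median(Z[m][s==k]))) for k in np.unique(s)])
a=cv2.imread("pics/top1.png")[100:260,220:460]; b=cv2.imread("pics/scene1.png")[70:230,260:500]
cv2.imwrite("pics/v1.png",cv2.resize(np.vstack([a,b]),None,fx=1.8,fy=1.8,interpolation=cv2.INTER_CUBIC))
E
```

```text
[646.24970375 206.68552265 299.89989579] [ 0.56134412 -0.55817168  0.92426074]
top 113 1.0700385844349676 14.741224557097075 8.854371656294392 22.771745991797648
top 147 0.5278061278467508 -163.2596468880852 -171.8210441231117 -155.3376847355719
[(-190, 147), (-180, 152), (-170, 187), (-160, 185), (-150, 167), (-140, 166), (-130, 166), (-120, 168), (-110, 167), (-100, 166), (-90, 167), (-80, 165), (-70, 167), (-60, 167), (-50, 167), (-40, 167), (-30, 168), (-20, 167), (-10, 167), (0, 167), (10, 190), (20, 179), (30, 131), (40, 129), (50, 129), (60, 130), (70, 127), (80, 130), (90, 132), (100, 128), (110, 134), (120, 128), (130, 126), (140, 128), (150, 128), (160, 148)]
[(160, 145), (170, 149), (180, 149), (190, 110)]
```

View pics/v1.png

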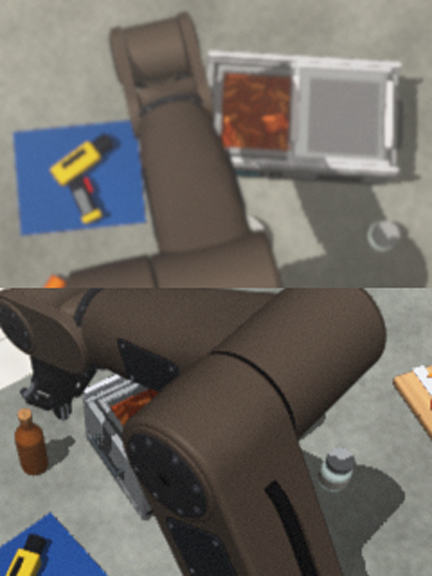

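The left cover is fully open: its rib is at +15 against an expected 17, and the bare food reads 128 mm. The right rib is at about -162, so that cover is roughly 11 mm ajar. I'll nudge it properly shut from inside its rib.

```bash
python3 -c "
from h import *
for v,z in ((-110,290),(-110,203),(-140,203),(-155,203)): print(v,togo(W(0,v,z),down(-94.3)))"
```

```text
-110 (array([-7.000e-04,  7.667e-01,  1.970e-02]), array([ 0.0001, -0.0002,  0.001 ]))
-110 (array([-0.0008,  0.7666,  0.1937]), array([ 0.0001, -0.0002,  0.001 ]))
-140 (array([-0.001 ,  0.8266,  0.1937]), array([ 0.0001, -0.0002,  0.001 ]))
-155 (array([-0.0011,  0.8566,  0.1937]), array([ 0.0001, -0.0002,  0.001 ]))
```

>>> {"name": "jog_arm", "arguments": {
  "delta_pos": [
    [0,0.05,0],
    [0,0.12,0],
    [0,0.2,0],
    [0,0.28,0],
    [0,0.36,0],
    [0,0.44,0],
    [0,0.52,0],
    [0,0.6,0],
    [0,0.67,0],
    [0,0.73,0],
    [0,0.766,0],
    [0,0.766,0.04],
    [0,0.766,0.1],
    [0,0.766,0.15],
    [0,0.766,0.18],
    [0,0.77,0.192],
    [0,0.785,0.192],
    [0,0.8,0.192],
    [0,0.812,0.192],
    [0,0.82,0.192]
  ],
  "rot": [
    [0,0,0],
    [0,0,0],
    [0,0,0],
    [0,0,0],
    [0,0,0],
    [0,0,0],
    [0,0,0],
    [0,0,0],
    [0,0,0],
    [0,0,0],
    [0,0,0],
    [0,0,0],
    [0,0,0],
    [0,0,0],
    [0,0,0],
    [0,0,0],
    [0,0,0],
    [0,0,0],
    [0,0,0],
    [0,0,0]
  ]
}}

```text
clock: 8.03
eef_pos: [616.5, -208.6, 204.7]
tcp_rot: [0.999, -0.037, 0.001, 0.001]
force: [-0.4, -0.2, -0.3]
width: -0.002
grip_force: 0.0
```

>>> {"name": "jog_arm", "arguments": {
  "delta_pos": [
    [0,0.006,0],
    [0,0.012,0],
    [0,0.018,0],
    [0,0.022,0],
    [0,0.022,0]
  ],
  "rot": [
    [0,0,0],
    [0,0,0],
    [0,0,0],
    [0,0,0],
    [0,0,0]
  ]
}}

```text
clock: 8.45
eef_pos: [615.6, -218.3, 203.7]
tcp_rot: [0.999, -0.037, 0.0, 0.0]
force: [-0.3, 1.4, 1.8]
width: -0.002
grip_force: 0.9
```

>>> {"name": "jog_arm", "arguments": {
  "delta_pos": [
    [0,0.004,0],
    [0,0.008,0],
    [0,0.012,0],
    [0,0.012,0]
  ],
  "rot": [
    [0,0,0],
    [0,0,0],
    [0,0,0],
    [0,0,0]
  ]
}}

```text
clock: 8.78
eef_pos: [615.3, -223.4, 203.4]
tcp_rot: [0.999, -0.037, 0.0, -0.001]
force: [0.8, 6.8, 3.8]
width: 0.002
grip_force: 3.8
```

>>> {"name": "jog_arm", "arguments": {
  "delta_pos": [
    [0,0.004,0],
    [0,0.008,0],
    [0,0.01,0],
    [0,0.01,0]
  ],
  "rot": [
    [0,0,0],
    [0,0,0],
    [0,0,0],
    [0,0,0]
  ]
}}

```text
clock: 9.12
eef_pos: [615.1, -224.4, 203.3]
tcp_rot: [0.999, -0.037, -0.0, -0.004]
force: [3.4, 30.0, 8.1]
width: 0.0
grip_force: 15.4
```

Cover shut at its stop. Now I'll lift off and turn toward the thermometer, using the flipped grasp so that j6 has range for aiming.

>>> {"name": "jog_arm", "arguments": {
  "delta_pos": [
    [0,-0.01,0],
    [0,-0.03,-0.01],
    [0,-0.04,-0.05],
    [0,-0.06,-0.12],
    [0,-0.1,-0.18],
    [0,-0.16,-0.22],
    [0,-0.22,-0.22],
    [0,-0.28,-0.22],
    [0,-0.34,-0.22],
    [0,-0.4,-0.22],
    [0,-0.46,-0.22],
    [0,-0.52,-0.22],
    [0,-0.56,-0.22],
    [0,-0.58,-0.22],
    [0,-0.6,-0.22],
    [0,-0.6,-0.22],
    [0,-0.6,-0.22],
    [0,-0.6,-0.22],
    [0,-0.6,-0.22]
  ],
  "rot": [
    [0,0,0],
    [0,0,0],
    [0,0,0],
    [0,0,0],
    [0,0,-0.03],
    [0,0,-0.07],
    [0,0,-0.11],
    [0,0,-0.15],
    [0,0,-0.19],
    [0,0,-0.23],
    [0,0,-0.27],
    [0,0,-0.31],
    [0,0,-0.35],
    [0,0,-0.39],
    [0,0,-0.43],
    [0,0,-0.47],
    [0,0,-0.5],
    [0,0,-0.5],
    [0,0,-0.5]
  ]
}}

```text
clock: 10.7
eef_pos: [636.8, 70.0, 313.3]
tcp_rot: [0.734, 0.679, -0.0, 0.0]
force: [0.8, 0.0, 0.5]
width: 0.002
grip_force: 0.0
```

```bash
python3 -c "
from h import *
o=arm.get_obs();print(o['qpos'].round(3),o['eef_pos'],o['force'])
for z in (150,): print(togo((499.5,372,z),down(113.7)))"
```

```text
[ 0.007  0.467  1.443 -0.     1.232  0.084] [636.78984553  70.00069383 313.28434393] [0.8055916  0.03467502 0.45135397]
(array([ 0.5812, -0.3204,  0.3263]), array([-1.000e-04,  1.000e-04, -6.562e-01]))
```

>>> {"name": "jog_arm", "arguments": {
  "delta_pos": [
    [0.03,-0.01,0],
    [0.08,-0.04,0],
    [0.14,-0.08,0],
    [0.2,-0.12,0],
    [0.26,-0.15,0.02],
    [0.32,-0.18,0.05],
    [0.38,-0.21,0.09],
    [0.44,-0.24,0.13],
    [0.5,-0.27,0.17],
    [0.54,-0.3,0.21],
    [0.57,-0.315,0.25],
    [0.581,-0.32,0.29],
    [0.581,-0.32,0.326],
    [0.581,-0.32,0.326],
    [0.581,-0.32,0.326],
    [0.581,-0.32,0.326],
    [0.581,-0.32,0.326],
    [0.581,-0.32,0.326],
    [0.581,-0.32,0.326],
    [0.581,-0.32,0.326]
  ],
  "rot": [
    [0,0,-0.04],
    [0,0,-0.08],
    [0,0,-0.12],
    [0,0,-0.16],
    [0,0,-0.2],
    [0,0,-0.24],
    [0,0,-0.28],
    [0,0,-0.32],
    [0,0,-0.36],
    [0,0,-0.4],
    [0,0,-0.44],
    [0,0,-0.48],
    [0,0,-0.52],
    [0,0,-0.56],
    [0,0,-0.6],
    [0,0,-0.63],
    [0,0,-0.656],
    [0,0,-0.656],
    [0,0,-0.656],
    [0,0,-0.656]
  ],
  "claw": 0
}}

```text
clock: 12.37
eef_pos: [498.8, 371.5, 150.3]
tcp_rot: [-0.204, 0.979, -0.0, 0.0]
force: [0.1, 0.0, 0.5]
width: 0.997
grip_force: 0.0
```

```bash
python3 - <<'E'
from h import *
o=arm.get_obs();print(o['qpos'].round(3),o['eef_pos'],o['width'])
print(togo((499.5,372,34),down(113.7)))
im,d=arm.grab_frame("wrist"); cv2.imwrite("pics/w1.png",im[...,::-1]); c=arm.get_calibration("wrist"); print(c)
T=np.array(c["mount"]); Rw=R.from_quat(o["tcp_rot"]); 
hsv=cv2.cvtColor(im,cv2.COLOR_RGB2HSV).astype(int); H,S,V=np.moveaxis(hsv,-1,0)
def wr(u,v,z):
    x,y=u-c["cx"],v-c["cy"]; f=c["fx"]; r=np.hypot(x,y); th=r/f
    dc=np.array([np.sin(th)*x/r,np.sin(th)*y/r,np.cos(th)])
    dw=Rw.apply(T[:3,:3]@dc); ow=o["eef_pos"]+Rw.apply(T[:3,3]); return ow+dw*(z-ow[2])/dw[2]
def comp(m,z,name):
    k,l,st,ce=cv2.connectedComponentsWithStats(m.astype(np.uint8))
    for i in range(1,k):
        if st[i,4]>150:
            vv,uu=np.nonzero(l==i); p=np.array([wr(a,b,z) for a,b in zip(uu,vv)]); q=cv2.minAreaRect(p[:,:2].astype(np.float32)); print(name,st[i],np.round(q[0],1),np.round(q[1],1),round(q[2],1))
comp((H>20)&(H<33)&(S>150)&(V>100),42,"yellow")
comp(((H<6)|(H>174))&(S>150)&(V>90),36,"red")
comp((S<40)&(V>90)&(V<190),39,"grey")
E
```

```text
[ 0.534  0.604  1.672 -0.     0.866 -1.448] [498.76387504 371.50760964 150.30645849] 0.997029577384005
(array([-0.0017,  0.0004,  0.2326]), array([-0.0001,  0.    , -0.0006]))
{'fx': 309.70691628693146, 'fy': 309.70691628693146, 'cx': 312.6351280177817, 'cy': 202.868456451437, 'mount': array([[ 3.22412906e-04, -9.44551174e-01, -3.28364089e-01,
         8.49068364e+01],
       [ 9.99999318e-01, -6.40111449e-05,  1.16600597e-03,
         8.06077879e-01],
       [-1.12237127e-03, -3.28364241e-01,  9.44550510e-01,
        -1.16669167e+02],
       [ 0.00000000e+00,  0.00000000e+00,  0.00000000e+00,
         1.00000000e+00]])}
yellow [289 121  52  21 976] [441.2 348.9] [14.1 37.2] 25.1
yellow [ 238  223  120   73 4278] [546.3 378.9] [52.3 98.5] 37.5
red [285 189  10  38 327] [505.4 355.5] [31.4  7.2] 22.5
grey [   0    0   75  122 4392] [463.2  37.5] [114.2 165.4] 4.3
grey [  111     0   529   400 79217] [372.3 650.1] [958.6 406.3] 73.2
grey [ 81  78  37  28 565] [475.1 162.7] [17.2 40.9] 33.2
grey [118  92  27  45 522] [483.7 206.1] [18.4 40.9] 84.5
grey [ 307  145   26   64 1387] [472.1 366.8] [49.6 18.8] 24.5
grey [   18   168   171   201 18568] [717.2 167.9] [186.4 413.7] 71.9
grey [ 14 170   8  42 176] [614.   60.9] [14.3 58.1] 85.1
grey [552 259  20  36 317] [460.8 671.9] [46.9 18.4] 30.3
grey [ 217  300  192   65 6488] [628.8 429. ] [ 90.9 195.2] 19.1
grey [   0  330   77   70 3895] [1158.8  -78.5] [162.9 681.6] 54.8
grey [ 151  359   49   41 1356] [796.  311.3] [ 59.8 128.4] 85.4
grey [ 427  359   49   41 1369] [656.2 633.6] [130.3  59.8] 52.1
grey [569 364  57  36 869] [ 649.7 1181.1] [646.3  51.8] 77.7
```

View pics/w1.png

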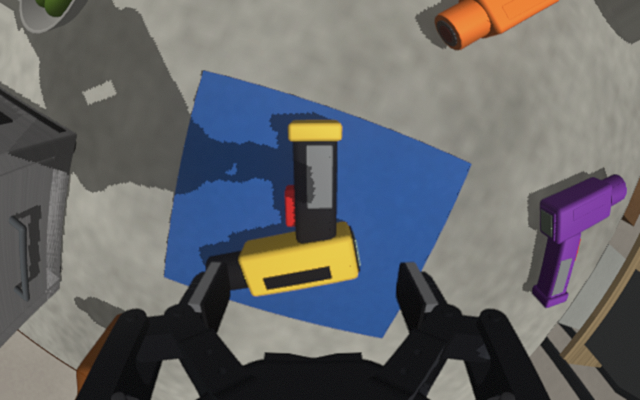

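The wrist view shows the handle centred between the open fingers: cap at (315,131), trigger at (290,207), head at (300,260). The cap back-projects to (441,349), which agrees with the other cameras. Descending.

>>> {"name": "jog_arm", "arguments": {
  "delta_pos": [
    [-0.001,0,0.03],
    [-0.002,0,0.07],
    [-0.002,0,0.11],
    [-0.002,0,0.15],
    [-0.002,0,0.18],
    [-0.002,0,0.2],
    [-0.002,0,0.22],
    [-0.002,0,0.23],
    [-0.002,0,0.238],
    [-0.002,0,0.238],
    [-0.002,0,0.238]
  ],
  "rot": [
    [0,0,0],
    [0,0,0],
    [0,0,0],
    [0,0,0],
    [0,0,0],
    [0,0,0],
    [0,0,0],
    [0,0,0],
    [0,0,0],
    [0,0,0],
    [0,0,0]
  ]
}}

```text
clock: 13.33
eef_pos: [499.8, 372.1, 31.7]
tcp_rot: [-0.207, 0.978, 0.0, 0.0]
force: [0.2, -0.7, -0.2]
width: 1.005
grip_force: 0.0
```

>>> {"name": "jog_arm", "arguments": {
  "delta_pos": [
    [0,0,0],
    [0,0,0],
    [0,0,0],
    [0,0,0],
    [0,0,0],
    [0,0,0],
    [0,0,0],
    [0,0,0]
  ],
  "rot": [
    [0,0,0],
    [0,0,0],
    [0,0,0],
    [0,0,0],
    [0,0,0],
    [0,0,0],
    [0,0,0],
    [0,0,0]
  ],
  "claw": 1,
  "grip_force": 40
}}

```text
clock: 14.0
eef_pos: [499.8, 372.5, 32.0]
tcp_rot: [-0.207, 0.978, 0.0, 0.001]
force: [-1.6, 2.4, 6.2]
width: 0.392
grip_force: 40.6
```

```bash
cat >> h.py <<'E'
R0=down(113.7); P0=np.array([499.8,372.3,32]); TH=-54.3
LT=R0.inv().apply(np.array([603.8,311.7,23])-P0); BT=R0.inv().apply([np.cos(np.deg2rad(TH)),np.sin(np.deg2rad(TH)),0])
TG=np.array([633.,13,128])
def aim(psi,a,D):
    Ry=R.from_euler('z',psi-TH,degrees=True)*R0; h=Ry.apply(BT); ax=np.cross(h,[0,0,-1])
    Rw=R.from_rotvec(ax*np.deg2rad(a))*Ry; return TG-D*Rw.apply(BT)-Rw.apply(LT), Rw, Ry
E
python3 - <<'E'
from h import *
for psi,a,D in((180,50,130),(180,40,120),(155,50,130)):
    p,Rw,Ry=aim(psi,a,D); print(psi,a,p.round(),"lens",(p+Rw.apply(LT)).round(),"toolz",Rw.apply([0,0,1]).round(2)); print(togo(p,Rw),togo(p,Ry))
E
```

```text
180 50 [780.  62. 318.] lens [717.  13. 228.] toolz [ 0.77  0.   -0.64]
(array([-0.2629, -0.7945, -0.5711]), array([-0.2127, -0.2625,  0.6461])) (array([-0.2629, -0.7945, -0.5711]), array([5.000e-04, 1.000e-04, 6.992e-01]))
180 40 [803.  62. 283.] lens [725.  13. 205.] toolz [ 0.64  0.   -0.77]
(array([-0.3049, -0.8131, -0.5013]), array([-0.1709, -0.211 ,  0.6652])) (array([-0.3049, -0.8131, -0.5013]), array([5.000e-04, 1.000e-04, 6.992e-01]))
155 50 [787.  -5. 318.] lens [709. -22. 228.] toolz [ 0.69 -0.32 -0.64]
(array([-0.2215, -0.9224, -0.5712]), array([-0.1652, -0.3313,  0.7689])) (array([-0.2215, -0.9224, -0.5712]), array([ 6.000e-04, -0.000e+00,  8.381e-01]))
```

>>> {"name": "jog_arm", "arguments": {
  "delta_pos": [
    [0,0,-0.01],
    [0,0,-0.03],
    [0,0,-0.06],
    [0,0,-0.1],
    [0,0,-0.16],
    [0,0,-0.22],
    [0,0,-0.28],
    [0,0,-0.34],
    [0,0,-0.4],
    [0,0,-0.46],
    [0,0,-0.5],
    [0,0,-0.5]
  ],
  "rot": [
    [0,0,0],
    [0,0,0],
    [0,0,0],
    [0,0,0],
    [0,0,0],
    [0,0,0],
    [0,0,0],
    [0,0,0],
    [0,0,0],
    [0,0,0],
    [0,0,0],
    [0,0,0]
  ]
}}

```text
clock: 15.0
eef_pos: [500.3, 372.4, 286.6]
tcp_rot: [-0.207, 0.978, 0.001, 0.003]
force: [0.5, 1.1, -1.8]
width: 0.393
grip_force: 40.2
```

```bash
python3 - <<'E'
from h import *
o=arm.get_obs()
im,d=arm.grab_frame("wrist"); cv2.imwrite("pics/w2.png",cv2.resize(im[:320,160:480,::-1],None,fx=1.8,fy=1.8))
c=arm.get_calibration("wrist"); T=np.array(c["mount"]); hsv=cv2.cvtColor(im,cv2.COLOR_RGB2HSV).astype(int); H,S,V=np.moveaxis(hsv,-1,0)
# intersect with tool plane z = zt (upper surface of thermometer, 42 mm above counter at P0z=32 -> tool z=-10)
def wt(u,v,zt):
    x,y=u-c["cx"],v-c["cy"]; r=np.hypot(x,y); th=r/c["fx"]; dt=T[:3,:3]@np.array([np.sin(th)*x/r,np.sin(th)*y/r,np.cos(th)]); q=T[:3,3]; return q+dt*(zt-q[2])/dt[2]
for m,zt,n in(((H>20)&(H<33)&(S>150)&(V>100),-10,"y"),(((H<6)|(H>174))&(S>150)&(V>90),-4,"r")):
    k,l,st,ce=cv2.connectedComponentsWithStats(m.astype(np.uint8))
    for i in range(1,k):
        if st[i,4]>100:
            vv,uu=np.nonzero(l==i); p=np.array([wt(a,b,zt) for a,b in zip(uu,vv)]); q=cv2.minAreaRect(p[:,:2].astype(np.float32)); print(n,st[i],np.round(q[0],1),np.round(q[1],1),q[2])
Rv=R0.inv()
for w in((441.2,348.9),(546.3,378.9),(505.4,355.5)): print("expected",Rv.apply(np.r_[w,42]-P0).round(1))
p,Rw,Ry=aim(180,50,130); print(togo(p,Rw),togo(p,Ry),o["qpos"].round(2))
E
```

```text
y [ 258  135  108   47 4368] [64.3  0.6] [37.9 16.5] 89.81979370117188
y [ 273  330   82   28 1005] [-24.8   1.4] [40.4 15.6] 79.5820541381836
y [202 351  31  38 659] [-47.9 -49. ] [38.8 11.7] 36.756858825683594
expected [ 63.1   2.1 -10. ]
expected [-45.2 -12.6 -10. ]
expected [  1.6 -17.6 -10. ]
(array([-0.2628, -0.7939, -0.0668]), array([-0.2119, -0.262 ,  0.6462])) (array([-0.2628, -0.7939, -0.0668]), array([1.400e-03, 6.000e-04, 6.992e-01])) [ 0.53  0.46  1.53 -0.    1.15 -1.45]
```

View pics/w2.png

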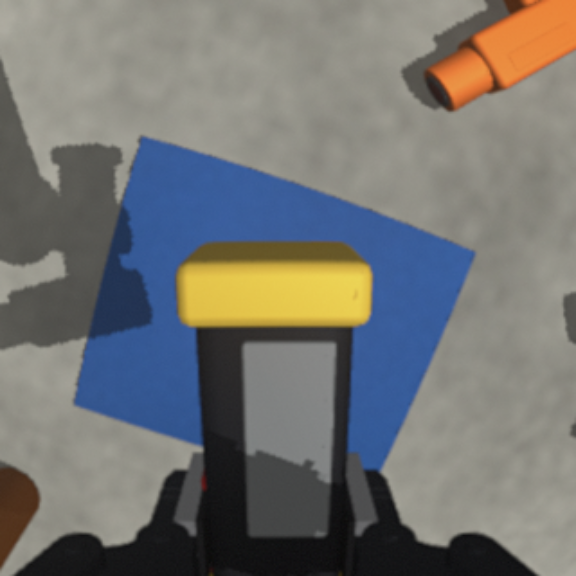

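The thermometer is held square, with its cap centred and the red trigger pressed in between the pads (only a sliver shows at (203,482)). Moving to the aim position.

>>> {"name": "jog_arm", "arguments": {
  "delta_pos": [
    [-0.01,-0.03,-0.01],
    [-0.02,-0.07,-0.03],
    [-0.04,-0.12,-0.05],
    [-0.055,-0.17,-0.067],
    [-0.07,-0.22,-0.067],
    [-0.09,-0.27,-0.067],
    [-0.105,-0.32,-0.067],
    [-0.12,-0.37,-0.067],
    [-0.14,-0.42,-0.067],
    [-0.155,-0.47,-0.067],
    [-0.17,-0.52,-0.067],
    [-0.19,-0.57,-0.067],
    [-0.205,-0.62,-0.067],
    [-0.22,-0.67,-0.067],
    [-0.24,-0.72,-0.067],
    [-0.25,-0.76,-0.067],
    [-0.263,-0.794,-0.067],
    [-0.263,-0.794,-0.067],
    [-0.263,-0.794,-0.067],
    [-0.263,-0.794,-0.067]
  ],
  "rot": [
    [0,0,0.03],
    [0,0,0.07],
    [0,0,0.11],
    [0,0,0.15],
    [0,0,0.19],
    [0,0,0.23],
    [0,0,0.27],
    [0,0,0.31],
    [0,0,0.35],
    [0,0,0.39],
    [0,0,0.43],
    [0,0,0.47],
    [0,0,0.51],
    [0,0,0.55],
    [0,0,0.59],
    [0,0,0.63],
    [0,0,0.66],
    [0,0,0.7],
    [0,0,0.7],
    [0,0,0.7]
  ]
}}

```text
clock: 16.72
eef_pos: [780.1, 62.1, 313.0]
tcp_rot: [0.777, 0.63, -0.001, -0.001]
force: [-0.3, -0.2, -1.5]
width: 0.398
grip_force: 40.4
```

```bash
python3 - <<'E'
from h import *
o=arm.get_obs(); p,Rw,Ry=aim(180,50,130); print(togo(p,Rw),o["qpos"].round(2),o["force"],o["width"])
E
```

```text
(array([ 0.0001,  0.0005, -0.009 ]), array([-0.2725,  0.0578,  0.0003])) [-0.    0.7   1.01  0.    1.43  0.2 ] [-0.29703555 -0.16084886 -1.51613548] 0.3977462110299429
```

>>> {"name": "jog_arm", "arguments": {
  "delta_pos": [
    [0,0,-0.002],
    [0,0,-0.004],
    [0,0,-0.006],
    [0,0,-0.009],
    [0,0,-0.009],
    [0,0,-0.009],
    [0,0,-0.009],
    [0,0,-0.009],
    [0,0,-0.009],
    [0,0,-0.009],
    [0,0,-0.009],
    [0,0,-0.009],
    [0,0,-0.009]
  ],
  "rot": [
    [-0.02,0.004,0],
    [-0.05,0.01,0],
    [-0.08,0.017,0],
    [-0.11,0.023,0],
    [-0.14,0.03,0],
    [-0.17,0.036,0],
    [-0.2,0.042,0],
    [-0.23,0.049,0],
    [-0.255,0.054,0],
    [-0.272,0.058,0],
    [-0.272,0.058,0],
    [-0.272,0.058,0],
    [-0.272,0.058,0]
  ]
}}

```text
clock: 17.8
eef_pos: [780.5, 62.5, 319.6]
tcp_rot: [0.704, 0.57, 0.328, 0.266]
force: [0.3, 0.1, -1.6]
width: 0.391
grip_force: 40.5
```

```bash
python3 - <<'E'
from h import *
o=arm.get_obs(); p,Rw,Ry=aim(180,50,130); print(togo(p,Rw),o["qpos"].round(2),o["force"],o["width"])
q=R.from_quat(o["tcp_rot"]); b=q.apply(BT); l=o["eef_pos"]+q.apply(LT); w=TG-l; print("beam",b,"lens",l,"dist",np.linalg.norm(w),"miss",np.linalg.norm(w-b*(w@b)))
im,d=arm.grab_frame("top"); cv2.imwrite("pics/top2.png",im[...,::-1])
im2,d=arm.grab_frame("wrist"); cv2.imwrite("pics/aim.png",np.vstack([im[80:240,240:496,::-1].repeat(2,0).repeat(2,1),cv2.resize(im2[...,::-1],(512,280))]))
E
```

```text
(array([-0.0015, -0.003 ,  0.0023]), array([-0.    ,  0.0004,  0.0001])) [-0.01  0.48  1.63  0.02  0.16  0.19] [ 0.26394198  0.08208722 -1.57471689] 0.39089438289813927
beam [-6.43068398e-01 -2.74374473e-04 -7.65808697e-01] lens [716.64493138  13.38394962 229.65226242] dist 131.6427150218353 miss 1.3586218899745954
```

View pics/aim.png

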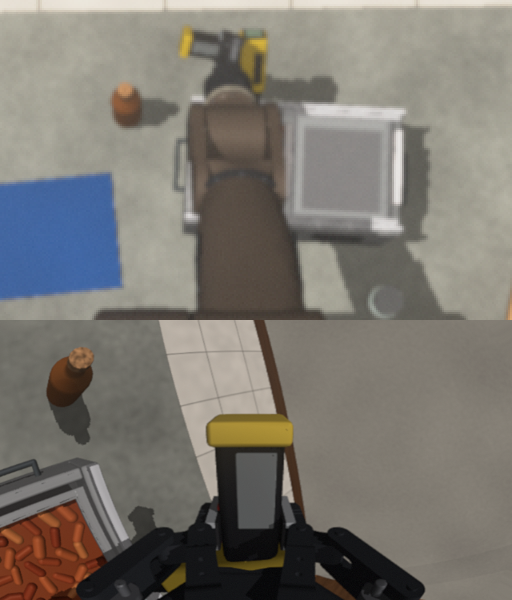

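The beam model passes within 2 mm of the target, the lens is 132 mm away, and the beam is 40° from vertical. The pictures show the thermometer beyond the far rail looking back at the chicken, clear of everything. Holding steady.

>>> {"name": "jog_arm", "arguments": {
  "delta_pos": [
    [0,0,0],
    [0,0,0],
    [0,0,0],
    [0,0,0],
    [0,0,0],
    [0,0,0],
    [0,0,0],
    [0,0,0],
    [0,0,0],
    [0,0,0],
    [0,0,0],
    [0,0,0],
    [0,0,0],
    [0,0,0],
    [0,0,0],
    [0,0,0],
    [0,0,0],
    [0,0,0],
    [0,0,0],
    [0,0,0]
  ],
  "rot": [
    [0,0,0],
    [0,0,0],
    [0,0,0],
    [0,0,0],
    [0,0,0],
    [0,0,0],
    [0,0,0],
    [0,0,0],
    [0,0,0],
    [0,0,0],
    [0,0,0],
    [0,0,0],
    [0,0,0],
    [0,0,0],
    [0,0,0],
    [0,0,0],
    [0,0,0],
    [0,0,0],
    [0,0,0],
    [0,0,0]
  ],
  "grip_force": 55
}}

```text
clock: 19.57
eef_pos: [780.4, 62.1, 319.3]
tcp_rot: [0.705, 0.569, 0.329, 0.267]
force: [0.5, 0.3, -2.2]
width: 0.392
grip_force: 59.0
```

>>> {"name": "jog_arm", "arguments": {
  "delta_pos": [
    [0,0,0],
    [0,0,0],
    [0,0,0],
    [0,0,0],
    [0,0,0],
    [0,0,0],
    [0,0,0],
    [0,0,0],
    [0,0,0],
    [0,0,0],
    [0,0,0],
    [0,0,0],
    [0,0,0],
    [0,0,0],
    [0,0,0],
    [0,0,0],
    [0,0,0],
    [0,0,0],
    [0,0,0],
    [0,0,0]
  ],
  "rot": [
    [0,0,0],
    [0,0,0],
    [0,0,0],
    [0,0,0],
    [0,0,0],
    [0,0,0],
    [0,0,0],
    [0,0,0],
    [0,0,0],
    [0,0,0],
    [0,0,0],
    [0,0,0],
    [0,0,0],
    [0,0,0],
    [0,0,0],
    [0,0,0],
    [0,0,0],
    [0,0,0],
    [0,0,0],
    [0,0,0]
  ]
}}

```text
clock: 21.23
eef_pos: [780.4, 62.1, 319.3]
tcp_rot: [0.705, 0.569, 0.329, 0.267]
force: [0.1, 0.2, -1.3]
width: 0.388
grip_force: 59.0
```

```bash
python3 - <<'E'
from h import *
o=arm.get_obs(); q=R.from_quat(o["tcp_rot"]); b=q.apply(BT); l=o["eef_pos"]+q.apply(LT); w=TG-l; print("dist",np.linalg.norm(w),"miss",np.linalg.norm(w-b*(w@b)),o["width"])
p,Rw,Ry=aim(180,50,130); print(togo(o["eef_pos"]+[0,0,0],Ry))
E
```

```text
dist 131.30106834502615 miss 0.9526886122190338 0.3878732052710509
(array([0., 0., 0.]), array([ 0.2721, -0.0576, -0.0007]))
```

Held for over 3 s. Untilting, then returning.

>>> {"name": "jog_arm", "arguments": {
  "delta_pos": [
    [0,0,0],
    [0,0,0],
    [0,0,0],
    [0,0,0],
    [0,0,0],
    [0,0,0],
    [0,0,0],
    [0,0,0],
    [0,0,0],
    [0,0,0],
    [0,0,0],
    [0,0,0]
  ],
  "rot": [
    [0.02,-0.004,0],
    [0.05,-0.01,0],
    [0.08,-0.017,0],
    [0.11,-0.023,0],
    [0.14,-0.03,0],
    [0.17,-0.036,0],
    [0.2,-0.042,0],
    [0.23,-0.049,0],
    [0.255,-0.054,0],
    [0.272,-0.058,0],
    [0.272,-0.058,0],
    [0.272,-0.058,0]
  ]
}}

```text
clock: 22.23
eef_pos: [780.9, 62.1, 318.4]
tcp_rot: [0.778, 0.628, 0.0, 0.0]
force: [-0.9, 0.6, -2.1]
width: 0.388
grip_force: 58.8
```

```bash
python3 -c "
from h import *
o=arm.get_obs();print(o['eef_pos'],togo((499.8,372.3,290),R0))"
```

```text
[780.88014947  62.10390381 318.3733919 ] (array([ 0.4882, -0.6802,  0.056 ]), array([ 3.000e-04,  4.000e-04, -6.992e-01]))
```

>>> {"name": "jog_arm", "arguments": {
  "delta_pos": [
    [0.02,-0.02,0],
    [0.05,-0.06,0],
    [0.08,-0.11,0],
    [0.11,-0.15,0],
    [0.14,-0.2,0],
    [0.17,-0.24,0],
    [0.2,-0.28,0],
    [0.23,-0.32,0],
    [0.26,-0.36,0],
    [0.29,-0.4,0.01],
    [0.32,-0.45,0.02],
    [0.35,-0.49,0.03],
    [0.38,-0.53,0.04],
    [0.41,-0.57,0.05],
    [0.44,-0.61,0.056],
    [0.46,-0.64,0.056],
    [0.48,-0.67,0.056],
    [0.488,-0.68,0.056],
    [0.488,-0.68,0.056],
    [0.488,-0.68,0.056]
  ],
  "rot": [
    [0,0,-0.03],
    [0,0,-0.07],
    [0,0,-0.11],
    [0,0,-0.15],
    [0,0,-0.19],
    [0,0,-0.23],
    [0,0,-0.27],
    [0,0,-0.31],
    [0,0,-0.35],
    [0,0,-0.39],
    [0,0,-0.43],
    [0,0,-0.47],
    [0,0,-0.51],
    [0,0,-0.55],
    [0,0,-0.59],
    [0,0,-0.63],
    [0,0,-0.66],
    [0,0,-0.699],
    [0,0,-0.699],
    [0,0,-0.699]
  ]
}}

```text
clock: 23.9
eef_pos: [499.0, 372.1, 291.7]
tcp_rot: [-0.204, 0.979, 0.0, 0.001]
force: [-0.1, 0.0, -2.7]
width: 0.39
grip_force: 58.8
```

```bash
python3 -c "
from h import *
o=arm.get_obs();print(o['eef_pos'],togo((499.8,372.3,60),R0),togo((499.8,372.3,33),R0))"
```

```text
[498.95561707 372.11403151 291.69227832] (array([-8.000e-04, -3.000e-04,  4.634e-01]), array([ 0.    ,  0.0006, -0.0011])) (array([-7.000e-04, -4.000e-04,  5.174e-01]), array([ 0.    ,  0.0006, -0.0011]))
```

>>> {"name": "jog_arm", "arguments": {
  "delta_pos": [
    [-0.001,0,0.04],
    [-0.001,0,0.1],
    [-0.001,0,0.16],
    [-0.001,0,0.22],
    [-0.001,0,0.28],
    [-0.001,0,0.34],
    [-0.001,0,0.39],
    [-0.001,0,0.43],
    [-0.001,0,0.455],
    [-0.001,0,0.47],
    [-0.001,0,0.48],
    [-0.001,0,0.488],
    [-0.001,0,0.496],
    [-0.001,0,0.502],
    [-0.001,0,0.506],
    [-0.001,0,0.51],
    [-0.001,0,0.512],
    [-0.001,0,0.512]
  ],
  "rot": [
    [0,0,0],
    [0,0,0],
    [0,0,0],
    [0,0,0],
    [0,0,0],
    [0,0,0],
    [0,0,0],
    [0,0,0],
    [0,0,0],
    [0,0,0],
    [0,0,0],
    [0,0,0],
    [0,0,0],
    [0,0,0],
    [0,0,0],
    [0,0,0],
    [0,0,0],
    [0,0,0]
  ]
}}

```text
clock: 25.4
eef_pos: [499.8, 372.4, 35.2]
tcp_rot: [-0.205, 0.979, -0.0, 0.0]
force: [-0.2, -0.7, -2.9]
width: 0.394
grip_force: 58.8
```

>>> {"name": "jog_arm", "arguments": {
  "delta_pos": [
    [0,0,0.002],
    [0,0,0.003],
    [0,0,0.004],
    [0,0,0.005],
    [0,0,0.005]
  ],
  "rot": [
    [0,0,0],
    [0,0,0],
    [0,0,0],
    [0,0,0],
    [0,0,0]
  ]
}}

```text
clock: 25.82
eef_pos: [499.8, 372.3, 32.6]
tcp_rot: [-0.205, 0.979, -0.0, -0.0]
force: [-0.5, -0.3, -2.5]
width: 0.387
grip_force: 58.8
```

>>> {"name": "jog_arm", "arguments": {
  "delta_pos": [
    [0,0,0.001],
    [0,0,0.002],
    [0,0,0.003],
    [0,0,0.003]
  ],
  "rot": [
    [0,0,0],
    [0,0,0],
    [0,0,0],
    [0,0,0]
  ]
}}

```text
clock: 26.15
eef_pos: [499.8, 372.4, 32.1]
tcp_rot: [-0.205, 0.979, 0.0, 0.0]
force: [-3.4, -1.7, 7.3]
width: 0.392
grip_force: 59.9
```

Contact with the mat. Releasing, then rising.

>>> {"name": "jog_arm", "arguments": {
  "delta_pos": [
    [0,0,0],
    [0,0,0],
    [0,0,0],
    [0,0,0],
    [0,0,0],
    [0,0,0],
    [0,0,0],
    [0,0,0]
  ],
  "rot": [
    [0,0,0],
    [0,0,0],
    [0,0,0],
    [0,0,0],
    [0,0,0],
    [0,0,0],
    [0,0,0],
    [0,0,0]
  ],
  "claw": 0
}}

```text
clock: 26.82
eef_pos: [499.8, 372.4, 31.2]
tcp_rot: [-0.205, 0.979, -0.0, 0.0]
force: [0.2, -0.4, 0.0]
width: 1.0
grip_force: 0.0
```

>>> {"name": "jog_arm", "arguments": {
  "delta_pos": [
    [0,0,-0.01],
    [0,0,-0.03],
    [0,0,-0.06],
    [0,0,-0.1],
    [0,0,-0.16],
    [0,0,-0.24],
    [0,0,-0.32],
    [0,0,-0.4],
    [0,0,-0.48],
    [0,0,-0.5],
    [0,0,-0.5],
    [0,0,-0.5]
  ],
  "rot": [
    [0,0,0],
    [0,0,0],
    [0,0,0],
    [0,0,0],
    [0,0,0],
    [0,0,0],
    [0,0,0],
    [0,0,0],
    [0,0,0],
    [0,0,0],
    [0,0,0],
    [0,0,0]
  ]
}}

```text
clock: 27.82
eef_pos: [499.5, 372.2, 281.8]
tcp_rot: [-0.205, 0.979, 0.0, 0.001]
force: [0.1, 0.4, -0.8]
width: 1.003
grip_force: 0.0
```

```bash
python3 - <<'E'
from h import *
o=arm.get_obs(); print(o["eef_pos"],o["width"],o["force"])
im,d=arm.grab_frame("top"); im2,d2=arm.grab_frame("wrist"); P=cloud("top",d); X,Y,Z=np.moveaxis(P,-1,0); v=(P[...,:2]-C)@EY; u=(P[...,:2]-C)@EX
r=(Z>181)&(Z<198)&(abs(u)<75)&(abs(v)<190)
k,l,st,ce=cv2.connectedComponentsWithStats(r.astype(np.uint8))
for i in range(1,k):
    if st[i,4]>15: print("rib",st[i,4],v[l==i].mean())
cv2.imwrite("pics/end.png",np.vstack([im[100:260,220:476,::-1].repeat(2,0).repeat(2,1),cv2.resize(im2[...,::-1],(512,270))]))
E
```

```text
[499.50302449 372.21072591 281.84039759] 1.002581200850916 [ 0.13226657  0.43010409 -0.80772014]
rib 154 16.48822136098767
rib 153 -172.895077315209
```

View pics/end.png

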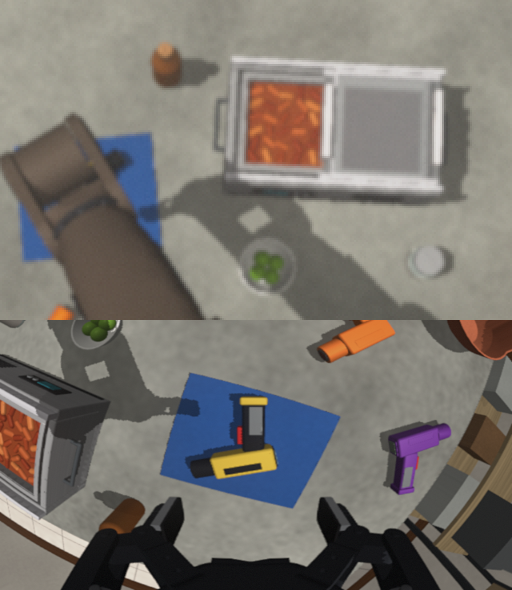

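The ribs read +16.5 (open 156) and -172.9 (shut). The thermometer lies flat on the mat, the trigger is out, and the bystanders stand where they were. Handing in.

```bash
python3 -c "
from bench import arm
print(arm.close_job())"
```

```text
the job is handed in; nothing more can be done
None
```

The job is handed in after about 28 s: chicken cover fully open and left so, other cover pushed fully shut (it stood about 11 mm ajar), chicken read from about 13 cm for over 3 s with the trigger squeezed (judged from the grip width and a wrist picture), and thermometer laid flat on its mat and released.

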